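# Wedge the rocking conveyor unit

### The arm

A 6-joint arm with a two-finger parallel gripper is mounted at the origin on the work surface. World frame = base frame: x ahead of the robot, y to its left, z up, the work surface at z = 0. Lengths are in m, angles in degrees, forces in N, time in s.
With the tool pointing down it reaches from about 0.4 to 0.825 m from the base axis. Payload 7 kg.
Tool frame: the origin (TCP) lies on the centre line of the jaws, within the pads' length; the fingertips stand 8 mm ahead of it and the grasp point (between the pads) lies 11 mm behind it (r.tcp_to_tips is the distance from the TCP to the fingertips, in m); z points along the fingers, y is the direction in which the jaws open and shut (so a half turn about z gives the same grasp; the last joint's range is limited). The gripper opens to 88 mm and grips with 3 to 60 N. Pads are 19 mm wide; open, the fingers measure 130 mm over their backs; the gripper's body (78 mm by 193 mm) begins 47 mm behind the grasp point.
Start: joints at [-51.904, 20.546, 0.682, 0, -70.136, -16.507], TCP at [0.248, -0.628, 0.235] pointing down, gripper open.
Joint ranges: [-176.03, 176.03], [-82.01, 121.73], [-58.28, 71.71], [-173.87, 95.51], [-174.79, -0.11], [-173.66, 173.66]. Speed limits (degrees/s): [136.94, 136.94, 172.46, 180, 180, 180].

### API

Orientations are given as [roll, pitch, yaw] about the fixed x, y, z axes, in that order (R = Rz(yaw) Ry(pitch) Rx(roll)).
In Python, from plant import r gives the robot as it stands.
- The arm moves only by the tool drive_tool, never from a script. Its argument "plan" is text: rows parted by semicolons, each of 4 numbers parted by spaces: the shift along the tool's x, y, z in cm, then the turn about the tool's z in rad. A call has 1 to 8 rows; each row is the pose to reach, as a shift and turn from the pose commanded when the call began, along the tool's axes at that moment; what a row does not reach only later rows make up. A row lasts 1/8 s, in which the tool goes at most 62.5 mm and 10.7 degrees, less where a joint would pass 70% of its speed; a pose out of reach is approached as far as the arm can. A call with a gripper value outside its range is refused whole. "fingers" is the closure, from -1 (fully open) to 1 (shut), set as the call begins (left out, the last holds). The fingers move at their own pace and stop on an object; "squeeze" is the grip in N (left out, the last holds). Time passes only in rows, so rows that repeat a pose let the fingers close. It gives the time, the measured TCP pose, the force and the opening at its end, in the units of the state.
- r.get_state(): the state, without advancing time (a new reading comes with each control period).
- r.capture(name): name is "scene" or "top"; returns a dict with "frame" (400x640x3 uint8, red, green, blue), "fovy" (degrees; the focal length in pixels is half the picture's height over the tangent of half this angle, whatever the lens; pixels are square), "cx", "cy" (the principal point, pixels), "k1" (the pictures are not rectified: a ray, as slopes to the right and down, at radius r is drawn at 1 + k1 r^2 times it, then the intrinsics apply), "rvec" (rotation vector, rad) and "tvec" (3), from world to camera coordinates, as OpenCV has them. Camera axes: x right, y down, z forward; pixel columns grow to the right and rows downward; lengths in m; the calibration is good to about 2 mm. A picture is of the moment at which its call begins. There is no depth.
- r.close_job(): hands the job in, once; it reports no verdict.
The state is a dict: "time_s": time; "joints": joint angles; "qd": joint speeds; "joint_torque": joint torques, N m; "tcp_pos": TCP position; "eef_rot": TCP orientation; "contact_force": force on the tool from outside, world axes, zero at the start; "moment": the same for the moment, N m; "gripper_width": finger opening in m.
Only numpy, scipy, OpenCV 4.12 (cv2) and the standard library are available. Lean on these libraries where they do the work, as an engineer would, in place of code of your own. Each camera call takes 0.05 s, during which the arm holds its last target. There are 200 camera calls.

### The job

The conveyor unit on its white base plate rocks because its near left foot is too short. With the fingertips, push the wooden wedge along the bench and under that foot until the unit stands firm, the wedge carrying that corner snugly with the other three feet still down on the bench; then press down on the plate above that foot with about 10 N to prove that it no longer rocks, and move clear. Nothing is to be picked up, the unit is not to be shoved out of place, and the other things on the bench stay where they are.

Things in the scene. Friction and masses are not known exactly. Their poses are not given: they have to be found in the camera images.
- unit: Conveyor unit, 3.8 to 5.4 kg, loose on the bench: a white base plate on four feet carries a belt conveyor, a white control box and a camera post. Origin: at bench level on the axis of the SHORT near left foot; x to its far side, y to its left, z up. Other feet at (0, -344), (164, 0), (164, -344) mm. Plate x -28 to 192, y -372 to 28, z 24 to 34 mm. Conveyor (x above 83 mm) 88 mm high.
- short_stud (a point): Where the short near left foot's stud meets the plate's underside, 24 mm above the bench. The foot is a domed black pad 26 mm across (flat 12 mm below), screwed in too far by an unknown 5 to 9 mm: it hangs that far above the bench. 2.5 to 4.5 N pressed down above it rocks the unit about the near right and far left feet until the pad lands; it comes back when let go.
- press_spot (a point): The point of the bare white plate's top, 34 mm above the bench, straight above the short foot: where to press for the test (within about 40 mm). The bare plate reaches 28 mm from it towards the robot and to the left, 80 mm away from the robot (then the conveyor, 88 mm high) and 165 mm to the right (then the control box, 94 mm high).
- wedge: Beech wedge, 45 g, 130 mm long (its x), 45 mm wide (its y), flat on the bench in front of the short foot, thin end roughly towards it. Origin: centre of its underside; thin end 2.5 mm thick at x = +65 mm, thick end (heel, 16 mm) at x = -65 mm, the top slopes evenly between (1 mm per 10 mm). It stays put when let go.
- wedge_heel (a point): Centre of the wedge's upright heel face (45 mm wide, 16 mm high), 8 mm above the bench: where to push. The wedge slides with under 0.5 N; once the foot bears on it the push climbs steeply within a mm or two. About 5 N of push is snug (up to 15 N does no harm); driven on by force, each 10 mm lifts the foot by 1 mm and another foot off the bench.
- tape: Bystander: ring-shaped roll of pale tape lying flat, 84 mm across, 22 mm high, in front of the unit's right part. Origin: centre of its underside.
- driver: Bystander: black-handled screwdriver lying on the bench in front of the unit's right part. Origin: under its middle.
- workpiece: Bystander: stepped aluminium turned part, 44 mm across, 34 mm high, to the left of the unit. Origin: centre of its underside.
- carton: Bystander: small cardboard box 80 x 110 x 55 mm, to the left of the unit. Origin: centre of its underside.
Mind the look-alikes: they are no part of the job. There is more than one size of the wedge; the one meant has the size given above.

How it is judged:
By the outcome, as a careful person would: the job done as asked, in the order asked, and still so for the second after the job is handed in, with the robot touching nothing.
It also fails if it takes over 61 s, if anything falls off the work surface, if the arm or the gripper's body presses on something with over 40 N, if the wrist force passes 120 N, or if a joint passes its speed limit or range.

## Working session

There is one attempt and no reset: what is moved stays moved. The work goes in short steps, Python scripts to look and compute and a tool call to move; the robot and the scene stay as the last step left them, time stands still between calls to the robot, and variables do not carry over. Pictures are saved under pics/ and viewed, about 8 in all and at most 12, crops included, and the job is handed in when it is done.

Besides the shell and the picture viewer there is one more tool, called after "Emit:" in YAML: its name, and indented under it one key for each argument. drive_tool: Moves the arm, as the interface text tells. Its arguments: {"type":"object","properties":{"plan":{"type":"string"},"fingers":{"type":"number"},"squeeze":{"type":"number"}},"required":["plan"]}

```bash
mkdir -p pics; ls; cat > h.py <<'E'
import numpy as np, cv2
from plant import r
def cap(n,name=None):
    c=r.capture(n)
    if name: cv2.imwrite('pics/'+name,c['frame'][:,:,::-1])
    return c
def K(c):
    h=c['frame'].shape[0]; f=h/2/np.tan(np.radians(c['fovy'])/2)
    return np.array([[f,0,c['cx']],[0,f,c['cy']],[0,0,1.]]),np.array([c['k1'],0,0,0,0.])
def ray(c,uv,z):
    k,d=K(c); p=cv2.undistortPoints(np.array(uv,float).reshape(-1,1,2),k,d).reshape(-1,2)
    R=cv2.Rodrigues(np.array(c['rvec'],float))[0]; t=np.array(c['tvec'],float).ravel()
    o=-R.T@t; D=np.c_[p,np.ones(len(p))]@R
    return o+D*((z-o[2])/D[:,2])[:,None]
def proj(c,P):
    k,d=K(c); return cv2.projectPoints(np.array(P,float).reshape(-1,1,3),np.array(c['rvec'],float),np.array(c['tvec'],float),k,d)[0].reshape(-1,2)
E
python3 - <<'E'
from h import *
for n in('scene','top'):
    c=cap(n,n+'0.png'); print(n,c['fovy'],c['cx'],c['cy'],c['k1'],c['rvec'],c['tvec'])
print(r.get_state())
E
```

```text
pics
scene 44.18381645663012 318.21462853915864 198.08264323317914 -0.029398893806689235 [ 0.82620586  2.63315972 -0.97342732] [ 0.37029629 -0.19907258  1.51340834]
top 55.491327824559704 325.4099732952249 192.08455482962893 -0.0652096683267719 [ 2.19756549 -2.1604451   0.07974647] [0.03834664 0.49267923 0.99648896]
{'time_s': 0.1, 'joints': array([-5.19049499e+01,  2.05859747e+01,  6.38372680e-01, -1.80918538e-02,
       -7.01367773e+01, -1.65069738e+01]), 'qd': array([ 0.00167223, -0.05333958,  0.11277901,  0.03021895,  0.0482152 ,
        0.06383624]), 'joint_torque': array([-1.04226827e-03, -5.84162199e+01,  2.93752849e+01,  7.01546565e+00,
        1.01941256e-02, -6.34711841e-05]), 'tcp_pos': array([ 0.2481666 , -0.62725196,  0.23372563]), 'eef_rot': array([ 1.79914265e+02, -7.66960583e-03, -1.58418078e+02]), 'contact_force': array([-0.50881349,  0.78856269,  0.16584762]), 'moment': array([-0.04398057, -0.01542741, -0.00020878]), 'gripper_width': 0.0873017715723608}
```

View pics/scene0.png

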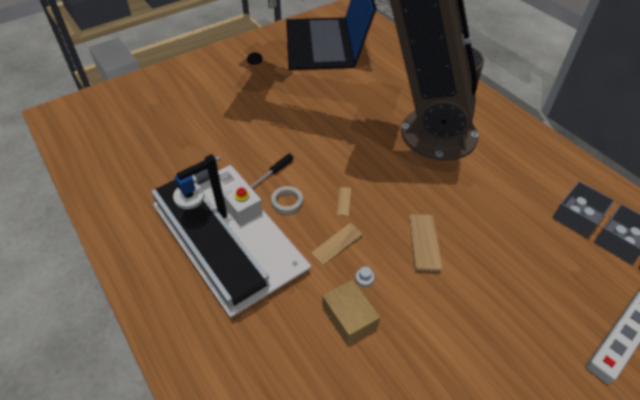

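View pics/top0.png

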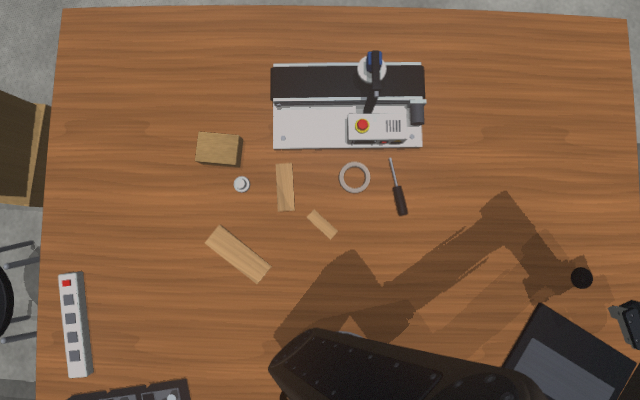

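The top view shows the wedge of the right size (about 48 px ≈ 130 mm) at (285,187), the foot's stud head at about (283,138) and the plate's near edge at row 149. Tape is at (355,177), the carton at (218,149), and the workpiece at (241,184). The other two wedges are decoys.

```bash
python3 - <<'E'
from h import *
c=cap('top'); f=c['frame']
hsv=cv2.cvtColor(f,cv2.COLOR_RGB2HSV); 
print('wedge',hsv[180:195:7,285],'bench',hsv[180:195:7,262],'plate',hsv[140,300],hsv[125,300])
# wedge mask in ROI
x0,y0,x1,y1=262,154,310,222
roi=f[y0:y1,x0:x1].astype(float); 
G=roi[:,:,1]; m=(G>(np.median(G[:, :6])+np.median(G[25:40,20:26]))/2).astype(np.uint8)
m=cv2.morphologyEx(m,cv2.MORPH_OPEN,np.ones((3,3)))
n,l,s,ce=cv2.connectedComponentsWithStats(m); i=1+np.argmax(s[1:,4]); m=(l==i).astype(np.uint8)
cn=max(cv2.findContours(m,0,2)[0],key=cv2.contourArea)
pts=cn.reshape(-1,2)+[x0,y0]
P=ray(c,pts,0.009)[:,:2]
rect=cv2.minAreaRect((P*1000).astype(np.float32)); print('wedge rect mm',rect); print(cv2.boxPoints(rect))
# plate
hs=hsv[50:165,262:435]; pm=((hs[:,:,1]<60)&(hs[:,:,2]>140)).astype(np.uint8)
n,l,s,ce=cv2.connectedComponentsWithStats(pm); i=1+np.argmax(s[1:,4]); pm=(l==i)
ys,xs=np.nonzero(pm)
bot=np.array([[x+262,ys[xs==x].max()+50.5] for x in range(15,80)]); lef=np.array([[xs[ys==y].min()+261.5,y+50] for y in range(62,95)if (ys==y).any()])
B=ray(c,bot,.034)[:,:2]; L=ray(c,lef,.034)[:,:2]
fb=np.polyfit(B[:,1],B[:,0],1); fl=np.polyfit(L[:,0],L[:,1],1)
print('near edge x=',fb,np.std(np.polyval(fb,B[:,1])-B[:,0]),'left edge y=',fl,np.std(np.polyval(fl,L[:,0])-L[:,1]))
print('stud',ray(c,[[283,138]],.035))
im=cv2.resize(f[100:230,190:380],None,fx=4,fy=4,interpolation=cv2.INTER_CUBIC)
q=((proj(c,np.c_[cv2.boxPoints(rect)/1000,np.full(4,.009)])-[190,100]+.5)*4).astype(int)
cv2.polylines(im,[q],True,(255,0,0),1); cv2.imwrite('pics/crop.png',im[:,:,::-1])
E
```

```text
wedge [[ 16 111 180]
 [ 16 110 181]
 [ 16 111 182]] bench [[ 13 139 139]
 [ 13 144 149]
 [ 13 144 151]] plate [  9   9 193] [  4   9 192]
wedge rect mm ((505.9195251464844, 157.55413818359375), (129.02674865722656, 44.36736297607422), 4.391315460205078)
[[439.897   174.73305]
 [443.2941  130.49593]
 [571.942   140.37523]
 [568.5449  184.61235]]
near edge x= [-0.03150559  0.61140342] 0.0007667729039539255 left edge y= [0.03118503 0.17072901] 5.32640439878351e-06
stud [[0.63350875 0.16224261 0.035     ]]
```

View pics/crop.png

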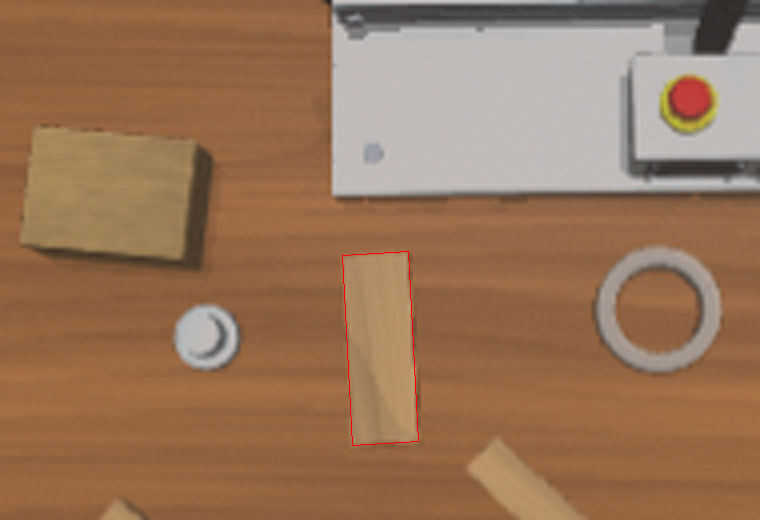

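The wedge measures 129 x 44 mm, which fits. It is centred at (0.506, 0.158), heading 4.4°, with the heel at about (0.441, 0.153). The foot is at about (0.634, 0.162), and the plate edges and stud head agree on that. Next I close the fingers and swing round behind the heel, staying clear of the post.

Emit:
drive_tool:
  plan: "-4 2.5 0 0.04; -9 5.5 0 0.08; -14 8.5 0 0.12; -19 11.5 0 0.16; -24 14.5 0 0.2; -29 17.5 0 0.24; -33 20 0 0.28; -35.5 21 0 0.3"
  fingers: 1
  squeeze: 10

```text
time_s: 1.15
tcp_pos: [0.5022, -0.2996, 0.2345]
eef_rot: [180.0, 0.0, -175.5]
contact_force: [0.1, -1.0, 0.6]
gripper_width: 0.0129
```

```bash
cat >> h.py <<'E'
from scipy.spatial.transform import Rotation as Ro
def to(p,yaw=None):
    s=r.get_state(); e=s['eef_rot']; R=Ro.from_euler('xyz',e,degrees=True).as_matrix()
    print('t',s['time_s'],'tcp',s['tcp_pos'].round(4),'rot',e.round(2),'F',s['contact_force'].round(2),'w',round(s['gripper_width'],4))
    print('shift cm',(R.T@(np.array(p)-s['tcp_pos'])*100).round(2), 'turn',None if yaw is None else round(-np.radians((yaw-e[2]+180)%360-180),3))
E
python3 -c "
from h import *
to([.412,.150,.235],-175.6)"
```

```text
t 1.15 tcp [ 0.5022 -0.2996  0.2345] rot [ 179.99    0.   -175.54] F [ 0.05 -0.97  0.63] w 0.0129
shift cm [ 5.500e+00  4.553e+01 -4.000e-02] turn 0.001
```

Emit:
drive_tool:
  plan: "0.5 4 0 0; 1 10 0 0; 2 16 0 0; 3 22 0 0; 3.5 28 0 0; 4.5 34 0 0; 5 40 0 0; 5.5 45.5 0 0"

```text
time_s: 2.15
tcp_pos: [0.4106, 0.1496, 0.2349]
eef_rot: [180.0, 0.0, -175.6]
contact_force: [0.2, 0.1, -0.3]
gripper_width: 0.0006
```

Emit:
drive_tool:
  plan: "0 0 4 0; 0 0 9 0; 0 0 13 0; 0 0 16 0; 0 0 18 0; 0 0 18 0"

```text
time_s: 2.9
tcp_pos: [0.4105, 0.1469, 0.0534]
eef_rot: [-179.9, -0.2, -175.6]
contact_force: [-1.2, 0.2, -0.1]
gripper_width: 0.0004
```

```bash
python3 -c "
from h import *
to([.412,.150,.012],-175.6)
c=cap('scene'); f=c['frame'][150:330,230:460]; cv2.imwrite('pics/s1.png',cv2.resize(f,None,fx=3.3,fy=3.3,interpolation=2)[:,:,::-1])"
```

```text
t 2.9 tcp [0.4105 0.1469 0.0534] rot [-1.7987e+02 -1.6000e-01 -1.7561e+02] F [-1.18  0.15 -0.15] w 0.0004
shift cm [-0.18  0.31  4.14] turn -0.0
```

View pics/s1.png

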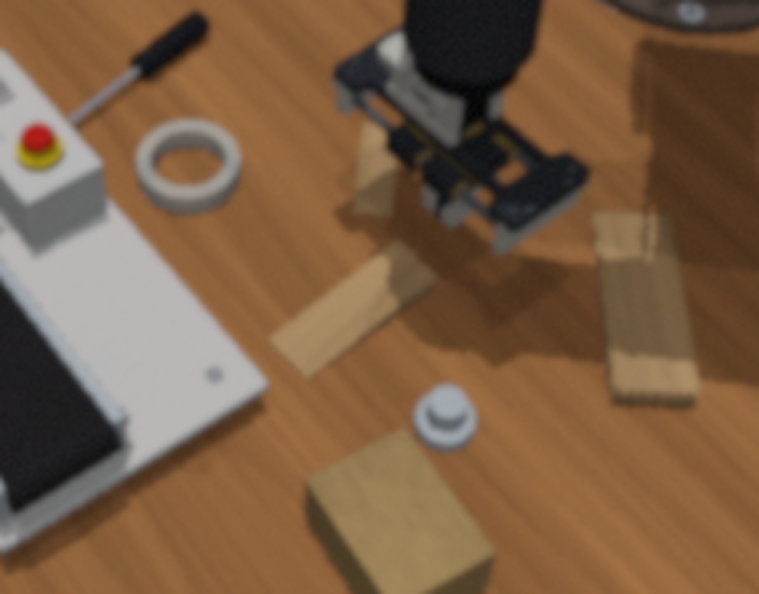

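Fingers closed behind the heel (crop, heel at about (420,265)), with nothing in the way. I lower them and turn about 1.6° so the wedge lines up with the foot.

Emit:
drive_tool:
  plan: "-0.1 0.1 1.5 0.01; -0.2 0.3 3 0.02; -0.2 0.3 3.8 0.028; -0.2 0.3 4.1 0.028; -0.2 0.3 4.1 0.028; -0.2 0.3 4.1 0.028"

```text
time_s: 3.7
tcp_pos: [0.4134, 0.151, 0.014]
eef_rot: [180.0, 0.0, -177.2]
contact_force: [-0.2, -0.3, -0.0]
gripper_width: 0.0005
```

```bash
python3 -c "
from h import *
to([.500,.155,.012],-177.2)"
```

```text
t 3.7 tcp [0.4134 0.151  0.014 ] rot [ 1.7997e+02  4.0000e-02 -1.7720e+02] F [-0.16 -0.31 -0.04] w 0.0005
shift cm [-8.67 -0.03  0.21] turn 0.0
```

Emit:
drive_tool:
  plan: "-0.6 0 0.1 0; -1.2 0 0.2 0; -1.8 0 0.2 0; -2.4 0 0.2 0; -3 0 0.2 0; -3.6 0 0.2 0; -4.2 0 0.2 0; -4.8 0 0.2 0"

```text
time_s: 4.7
tcp_pos: [0.4615, 0.1532, 0.0115]
eef_rot: [-180.0, -0.0, -177.2]
contact_force: [0.9, 0.2, -0.5]
gripper_width: 0.0007
```

Emit:
drive_tool:
  plan: "-0.6 0 0 0; -1.2 0 0 0; -1.8 0 0 0; -2.4 0 0 0; -2.9 0 0 0; -3.3 0 0 0; -3.5 0 0 0; -3.5 0 0 0"

```text
time_s: 5.7
tcp_pos: [0.4962, 0.1549, 0.0115]
eef_rot: [180.0, 0.0, -177.2]
contact_force: [1.0, -0.2, 0.8]
gripper_width: 0.0002
```

```bash
python3 -c "
from h import *
to([.505,.155,.012],-177.2)
c=cap('top'); f=c['frame'][100:230,190:380]; cv2.imwrite('pics/t2.png',cv2.resize(f,None,fx=4,fy=4,interpolation=2)[:,:,::-1])"
```

```text
t 5.7 tcp [0.4962 0.1549 0.0115] rot [ 1.8000e+02  1.0000e-02 -1.7721e+02] F [ 1.03 -0.24  0.78] w 0.0002
shift cm [-0.88 -0.03 -0.05] turn -0.0
```

View pics/t2.png

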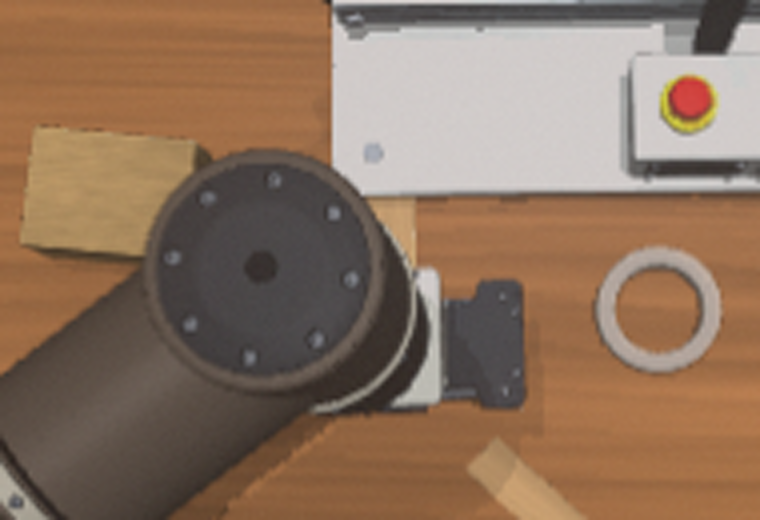

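The thin end is under the plate and in line (right edge at crop (415,225)). Now I creep forward, watching the force.

Emit:
drive_tool:
  plan: "-0.4 0 0 0; -0.8 0 0 0; -1.1 0 0 0; -1.4 0 0 0; -1.5 0 0 0; -1.5 0 0 0"

```text
time_s: 6.5
tcp_pos: [0.5112, 0.1556, 0.0115]
eef_rot: [180.0, 0.0, -177.2]
contact_force: [-0.8, 0.3, -0.9]
gripper_width: 0.0005
```

Emit:
drive_tool:
  plan: "-0.1 0 0 0; -0.2 0 0 0; -0.3 0 0 0; -0.4 0 0 0; -0.4 0 0 0"

```text
time_s: 7.12
tcp_pos: [0.5152, 0.1559, 0.0116]
eef_rot: [180.0, 0.0, -177.2]
contact_force: [-0.4, 0.3, -0.2]
gripper_width: 0.0002
```

Emit:
drive_tool:
  plan: "-0.1 0 0 0; -0.2 0 0 0; -0.3 0 0 0; -0.3 0 0 0"

```text
time_s: 7.62
tcp_pos: [0.5182, 0.156, 0.0116]
eef_rot: [180.0, 0.0, -177.2]
contact_force: [-0.1, -0.5, -0.2]
gripper_width: 0.0006
```

Emit:
drive_tool:
  plan: "-0.1 0 0 0; -0.2 0 0 0; -0.3 0 0 0; -0.3 0 0 0"

```text
time_s: 8.12
tcp_pos: [0.5212, 0.1561, 0.0116]
eef_rot: [180.0, 0.0, -177.2]
contact_force: [0.6, -0.2, -0.4]
gripper_width: 0.0004
```

Emit:
drive_tool:
  plan: "-0.1 0 0 0; -0.2 0 0 0; -0.3 0 0 0; -0.3 0 0 0"

```text
time_s: 8.62
tcp_pos: [0.5229, 0.1557, 0.0114]
eef_rot: [-180.0, -0.1, -177.2]
contact_force: [-5.9, -0.2, 4.3]
gripper_width: 0.0003
```

Emit:
drive_tool:
  plan: "0 0 0 0; 0 0 0 0"

```text
time_s: 8.88
tcp_pos: [0.5229, 0.1558, 0.0114]
eef_rot: [-180.0, -0.1, -177.2]
contact_force: [-6.3, 1.5, 4.6]
gripper_width: 0.0006
```

The foot bears on the wedge, with a steady push of about 6 N. I back off, lift and move above the foot.

Emit:
drive_tool:
  plan: "0.3 0 0 0; 1 0 0 0; 2 0 0 0; 2.5 0 -1 0; 2.5 0 -4 0; 2.5 0 -7.5 0; 2.5 0 -9 0; 2.5 0 -9 0"

```text
time_s: 9.88
tcp_pos: [0.4995, 0.1555, 0.1029]
eef_rot: [179.9, 0.1, -177.2]
contact_force: [-0.3, -0.8, -1.1]
gripper_width: 0.0005
```

```bash
python3 -c "
from h import *
to([.634,.161,.062],-177.2)
c=cap('scene'); f=c['frame'][170:330,230:430]; cv2.imwrite('pics/s3.png',cv2.resize(f,None,fx=3.6,fy=3.6,interpolation=2)[:,:,::-1])"
```

```text
t 9.875 tcp [0.4995 0.1555 0.1029] rot [ 1.799e+02  1.400e-01 -1.772e+02] F [-0.31 -0.79 -1.06] w 0.0005
shift cm [-13.45  -0.11   4.12] turn 0.0
```

View pics/s3.png

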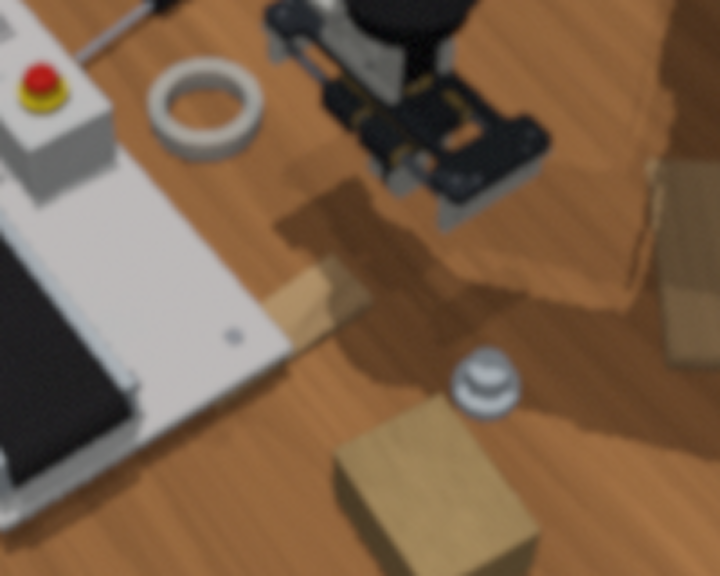

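The wedge lies under the plate at the foot, with its heel showing at crop (350,280). Bystanders have not moved. Next is the press test.

Emit:
drive_tool:
  plan: "-4 0 0 0; -8 0 0 0; -11.5 -0.1 0 0; -13.2 -0.1 0 0; -13.5 -0.1 1.5 0; -13.5 -0.1 3.5 0; -13.5 -0.1 4.8 0; -13.5 -0.1 5.2 0"

```text
time_s: 10.92
tcp_pos: [0.6327, 0.1602, 0.0478]
eef_rot: [-179.9, -0.1, -177.2]
contact_force: [0.6, 0.2, 0.1]
gripper_width: 0.0003
```

Emit:
drive_tool:
  plan: "0 0 0 0; 0 0 0.1 0; 0 0 0.2 0; 0 0 0.3 0; 0 0 0.4 0; 0 0 0.4 0"

```text
time_s: 11.68
tcp_pos: [0.6339, 0.1606, 0.0455]
eef_rot: [-180.0, -0.0, -177.2]
contact_force: [-0.5, -0.3, -0.7]
gripper_width: 0.0004
```

Emit:
drive_tool:
  plan: "0 0 0.1 0; 0 0 0.2 0; 0 0 0.3 0; 0 0 0.3 0"

```text
time_s: 12.18
tcp_pos: [0.6339, 0.1606, 0.0424]
eef_rot: [-180.0, -0.0, -177.2]
contact_force: [-0.7, -0.0, 1.5]
gripper_width: 0.0005
```

Emit:
drive_tool:
  plan: "0 0 0.05 0; 0 0 0.1 0; 0 0 0.1 0; 0 0 0.1 0"

```text
time_s: 12.68
tcp_pos: [0.634, 0.1606, 0.0422]
eef_rot: [180.0, 0.0, -177.2]
contact_force: [-2.9, -0.1, 4.7]
gripper_width: 0.0006
```

Emit:
drive_tool:
  plan: "0 0 0.05 0; 0 0 0.1 0; 0 0 0.1 0; 0 0 0.1 0"

```text
time_s: 13.18
tcp_pos: [0.634, 0.1607, 0.042]
eef_rot: [180.0, 0.0, -177.2]
contact_force: [-4.7, -0.3, 11.2]
gripper_width: 0.0005
```

Emit:
drive_tool:
  plan: "0 0 0 0; 0 0 0 0; 0 0 0 0; 0 0 0 0; 0 0 0 0; 0 0 0 0"

```text
time_s: 13.92
tcp_pos: [0.6341, 0.1607, 0.0421]
eef_rot: [180.0, 0.0, -177.2]
contact_force: [-4.5, -0.6, 11.7]
gripper_width: 0.0002
```

Emit:
drive_tool:
  plan: "0 0 -0.2 0; 0 0 -0.6 0; 0 0 -2 0; 0 0 -5 0; 0 0 -9 0; 0 0 -13 0; 0 0 -15 0; 0 0 -15 0"

```text
time_s: 14.92
tcp_pos: [0.635, 0.161, 0.1935]
eef_rot: [179.9, 0.2, -177.2]
contact_force: [0.8, 0.1, 0.1]
gripper_width: 0.0004
```

Emit:
drive_tool:
  plan: "3 -3 0 0; 7 -7 0 0; 11 -11 0 0; 15 -15 0 0; 17 -19 0 0; 17 -23 0 0; 17 -26 0 0; 17 -26 0 0"

```text
time_s: 15.92
tcp_pos: [0.4761, -0.1089, 0.1899]
eef_rot: [-180.0, -0.1, -177.4]
contact_force: [1.1, -0.2, 0.4]
gripper_width: 0.0007
```

```bash
python3 - <<'E'
from h import *
to([.5,0,.1])
c=cap('top'); f=c['frame'];hsv=cv2.cvtColor(f,cv2.COLOR_RGB2HSV)
hs=hsv[50:165,262:435]; pm=((hs[:,:,1]<60)&(hs[:,:,2]>140)).astype(np.uint8)
n,l,s,ce=cv2.connectedComponentsWithStats(pm); i=1+np.argmax(s[1:,4]); ys,xs=np.nonzero(l==i)
bot=np.array([[x+262,ys[xs==x].max()+50.5] for x in list(range(15,20))+list(range(42,80)) if (xs==x).any()]); lef=np.array([[xs[ys==y].min()+261.5,y+50] for y in range(62,95)if (ys==y).any()])
B=ray(c,bot,.034); L=ray(c,lef,.034)
print('near',np.polyfit(B[:,1],B[:,0],1),'left',np.polyfit(L[:,0],L[:,1],1))
cv2.imwrite('pics/t4.png',cv2.resize(f[90:230,190:420],None,fx=3.4,fy=3.4,interpolation=2)[:,:,::-1])
E
```

```text
t 15.925 tcp [ 0.4761 -0.1089  0.1899] rot [-1.8000e+02 -8.0000e-02 -1.7736e+02] F [ 1.12 -0.19  0.36] w 0.0007
shift cm [-2.9  10.77  8.99] turn None
near [-0.03076163  0.61126437] left [0.03118503 0.17072901]
```

View pics/t4.png

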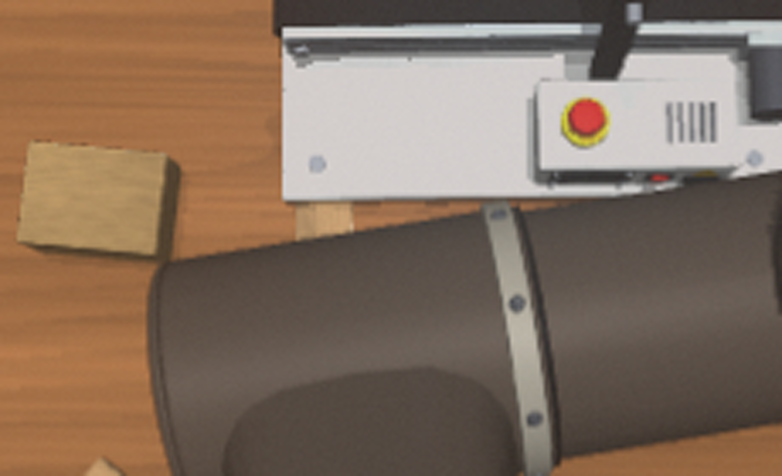

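The unit is where it was, and the wedge is still in place under the foot (edges at crop (298–354, 220)). Handing in.

```bash
python3 -c "
from h import *
print(r.get_state()['contact_force'],r.close_job())"
```

```text
the job is handed in; nothing more can be done
[0.87132556 0.32479119 0.07913306] None
```

I pushed the wedge under the short foot with closed fingertips, did the press test, moved clear and handed the job in at about 16 s on the robot's clock.

- **Wedge:** it slid freely at first. When the foot bore on it, the push rose within about 2 mm to a steady 6 N, so I stopped there.
- **Press test:** I held about 11 to 12 N down on the plate above the foot for about 1 s. The plate gave only about 0.2 mm between 5 and 11 N, so it no longer rocks.
- **Side force:** during the press there was also about 4.7 N sideways on the tool, but the unit did not shift.
- **Last picture:** the plate edges matched the first measurement to well under 1 mm. The carton was in place. The arm hid the workpiece, tape and screwdriver. In the picture taken before the press, the workpiece and tape had not moved, and the part of the screwdriver in view looked the same.
- **Not checked:** I did not look directly at the other three feet. That they are down on the bench is inferred from the low push force and the firm press.

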